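# Pack a baby parcel: rings off the hooks, bottles from the tray, flap shut

### The job

Make up the baby parcel in the blue caddy: lift every teething ring up and off its hook and put it in the caddy's large near compartment, pluck every little dropper bottle out of the pocket tray and put it in the narrow far compartment, and when everything is in, swing the red flap fully shut over the bottles. Leave the jars, tins and cartons of other stock standing where they are.

Things in the scene. Friction and masses are not known exactly. Their poses are not given: they have to be found in the camera images.
- stand: hook stand, fixed, left or right of the caddy: dark base plate 8 mm thick (x -25 to +85, y -125 to +125 mm) and a plywood bar on two posts at x +55 to +67 mm, 250 mm wide, bar from z 150 to 172 mm. Origin on the table under the middle of the row of hanging rings; +x points to the bar, the three hooks point along -x
- hook_mid (a point): on the stand's middle hook, on the rod's axis where a ring hangs (stand x 0, z 160 mm); the others are 90 mm to either side along the stand's y. Hook: 6 mm steel rod, level from the bar to x -20 mm, then turned up to a tip at x -29, z 173 mm. To come off, a ring is raised 11 to 31 mm (best 21), then drawn 50 mm along the stand's -x
- caddy: blue open parcel caddy, fixed, 220 x 220 x 60 mm tall; walls and floor 5 mm. Origin at the centre of its underside, x to the far side. A wall (top z 58 mm) at x +30 to +35 mm divides it into a large near compartment (inside x -105 to +30, y -105 to +105 mm) for rings and a narrow far one (inside x +35 to +105, y -105 to +105 mm) for bottles
- flap (a joint): red flap over the narrow compartment, 76 x 212 x 5 mm, hinged along the top of the caddy's far wall (caddy x +110, z 60 mm, axis along y). 0 = shut, level over the compartment; 2.1 rad = fully open, leaning back over the far side. A stiff hinge (about 0.05 N m) keeps it where it is left; shut it by pushing it over from behind, then down
- flap_edge (a point): middle of the flap's free edge, 76 mm from the hinge
- tray: white pocket tray, fixed, 170 (x) x 114 (y) x 22 mm tall, origin at the centre of its underside. Six square pockets 25 mm wide and 16 mm deep at x = -56, 0, +56 and y = -28, +28 mm. Stands on the other side of the caddy from the hook stand
- ring1: yellow rigid plastic teething ring, 60 mm outside, 38 mm bore, 14 mm thick, 40 g (the hidden mass varies); origin at its centre, its own x is the ring's axis. Hangs upright on a hook (axis along the stand's x, centre at z 144 mm, 16 mm below the rod's axis); may be absent
- ring2: green rigid plastic teething ring, 60 mm outside, 38 mm bore, 14 mm thick, 40 g (the hidden mass varies); origin at its centre, its own x is the ring's axis. Hangs upright on a hook (axis along the stand's x, centre at z 144 mm, 16 mm below the rod's axis); may be absent
- ring3: orange rigid plastic teething ring, 60 mm outside, 38 mm bore, 14 mm thick, 40 g (the hidden mass varies); origin at its centre, its own x is the ring's axis. Hangs upright on a hook (axis along the stand's x, centre at z 144 mm, 16 mm below the rod's axis); may be absent
- vial1: small square amber dropper bottle, 20 x 20 x 38 mm with a white round cap (14 mm wide, 10 mm tall) on top, 48 mm in all, about 25 g; origin at half its height (24 mm above its underside), z towards the cap. Stands in a tray pocket with its body 22 mm out of the tray; may be absent
- vial2: small square amber dropper bottle, 20 x 20 x 38 mm with a white round cap (14 mm wide, 10 mm tall) on top, 48 mm in all, about 25 g; origin at half its height (24 mm above its underside), z towards the cap. Stands in a tray pocket with its body 22 mm out of the tray; may be absent
- vial3: small square amber dropper bottle, 20 x 20 x 38 mm with a white round cap (14 mm wide, 10 mm tall) on top, 48 mm in all, about 25 g; origin at half its height (24 mm above its underside), z towards the cap. Stands in a tray pocket with its body 22 mm out of the tray; may be absent
- vial4: small square amber dropper bottle, 20 x 20 x 38 mm with a white round cap (14 mm wide, 10 mm tall) on top, 48 mm in all, about 25 g; origin at half its height (24 mm above its underside), z towards the cap. Stands in a tray pocket with its body 22 mm out of the tray; may be absent
- vial5: small square amber dropper bottle, 20 x 20 x 38 mm with a white round cap (14 mm wide, 10 mm tall) on top, 48 mm in all, about 25 g; origin at half its height (24 mm above its underside), z towards the cap. Stands in a tray pocket with its body 22 mm out of the tray; may be absent
- vial6: small square amber dropper bottle, 20 x 20 x 38 mm with a white round cap (14 mm wide, 10 mm tall) on top, 48 mm in all, about 25 g; origin at half its height (24 mm above its underside), z towards the cap. Stands in a tray pocket with its body 22 mm out of the tray; may be absent
- jar1: bystander: closed baby-food jar with coloured lid, 56 mm wide and 75 mm tall; origin at the centre of its underside
- jar2: bystander: closed baby-food jar with coloured lid, 56 mm wide and 75 mm tall; origin at the centre of its underside
- jar3: bystander: closed baby-food jar with coloured lid, 56 mm wide and 75 mm tall; origin at the centre of its underside
- carton2: bystander: small closed green food carton, 45 x 70 x 55 mm tall; origin at the centre of its underside
Not all that is in view belongs to the job. Of the things like the ring1, leave any that is pink or white; of the rest the smaller one is meant.

How it is judged:
By the outcome, as a careful person would: the job done as asked, in the order asked, and still so for the second after the job is handed in, with the robot touching nothing.
Of ring1, ring2, ring3 only 2 to 3 are there at a start; the rules pass over those that are not, and their reading is None.
Of vial1, vial2, vial3, vial4, vial5, vial6 only 3 to 4 are there at a start; the rules pass over those that are not, and their reading is None.
At some moment in a run one of vial1, vial2, vial3, vial4, vial5, vial6 may be knocked a few centimetres aside while the robot is not near it.
Once in a run the grip may slacken for a moment while it holds something.
It also fails if it takes over 210 s, if anything falls off the work surface, if the arm or the gripper's body presses on something with over 40 N, if the wrist force passes 120 N, or if a joint passes its speed limit or range.

### The arm

A 7-joint arm with a two-finger parallel gripper is mounted at the origin on the work surface. World frame = base frame: x ahead of the robot, y to its left, z up, the work surface at z = 0. Lengths are in mm, angles in rad, forces in N, time in s.
With the tool pointing down it reaches from about 400 to 875 mm from the base axis. Payload 19.3 kg.
Tool frame: the origin (TCP) lies midway between the tips of the shut fingers; the grasp point (between the pads) lies 19 mm behind it (arm.pinch_z is the distance from the TCP to the grasp point, in mm); z points along the fingers, y is the line along which they close (so a half turn about z gives the same grasp; the last joint's range is limited). The gripper opens to 85 mm and grips with 20 to 120 N. Pads are 22 mm wide; open, the fingers measure 114 mm over their backs; the gripper's body (76 mm by 85 mm) begins 54 mm behind the grasp point. The pads swing forward as they close: fully open they stand 13 mm farther back than shut.
Start: joints at [-1.209, 0.521, -0.036, 1.599, 0.021, 1.021, -0.113], TCP at [261.583, 567.617, 231.291] pointing down, gripper open.
Joint ranges: [-2.91, 2.91], [-0.3, 2.13], [-1.5, 1.42], [0.17, 2.43], [-1.26, 4.41], [0.16, 1.93], [-2.52, 2.52]. Speed limits (rad/s): [1.89, 1.89, 2.39, 2.39, 3.01, 3.01, 3.01].

### API

Orientations are given as [roll, pitch, yaw] about the fixed x, y, z axes, in that order (R = Rz(yaw) Ry(pitch) Rx(roll)).
In Python, from bench import arm gives the robot as it stands.
- The arm moves only by the tool send_rows, never from a script. Its argument "moves" is one flat list of numbers, 7 for each row, row after row: the shift along the tool's x, y, z in m, then the turn, a rotation vector about the tool's x, y, z in degrees, then the closure, from 0 (fully open) to 1 (shut). In form: [tx, ty, tz, wx, wy, wz, claw, tx, ty, tz, wx, wy, wz, claw, ...]. A call has exactly 10 rows; each row is the pose to reach, as a shift and turn from the pose commanded when the call began, along the tool's axes at that moment; what a row does not reach only later rows make up. A row lasts 1/10 s, in which the tool goes at most 50 mm and 8.59 degrees, less where a joint would pass 70% of its speed; a pose out of reach is approached as far as the arm can. A call with a gripper value outside its range is refused whole. The fingers move at their own pace and stop on an object; "grip_force" is the grip in N (left out, the last holds). Time passes only in rows, so rows that repeat a pose let the fingers close, or fill a call up. It gives the time, the measured TCP pose, the force, the opening and the grip force at its end, in the units of the state.
- arm.read_state(): the state, without advancing time (a new reading comes with each control period).
- arm.camera(name): name is "scene" or "top" or "wrist"; returns a dict with "frame" (400x640x3 uint8, red, green, blue), "z_map" (400x640 float32, mm along the optical axis (not along the pixel's ray), 0 where there is no reading), "K" (3x3 intrinsics, pixels), "world_to_cam" (4x4, takes a point from world to camera coordinates); the wrist camera has in their place "mount" (4x4, takes a point from camera to tool coordinates, whose origin is the TCP and whose axes are the flange's). Camera axes: x right, y up, looking along -z (the intrinsics and any distortion apply to the point x, -y, -z); pixel columns grow to the right and rows downward; lengths in mm; the calibration is good to about 2 mm. A picture is of the moment at which its call begins: read the wrist's pose just before it.
- arm.close_job(): hands the job in; it is judged then, once.
Trained networks look in the newest picture that a camera, given by its name, has taken for a name from the list of things; names that differ only in an ending like _2 or _b are one class to them, and where a whole thing is asked for, a point or a joint stands for the part that bears it (a point fixed in the world has none). Each returns a list of dicts, best first, with "confidence" (0 to 1); they miss things now and then, are a little off and sometimes report something else, mostly with a low value. They report only what shows in the picture. A call takes as long as a camera call. They do not tell look-alikes from the thing itself.
- arm.regions_of(camera, name): "pixels" (400x640 bool, what is visible of it) and "centre" ([row, column] in pixels, amid what is visible of it).
The state is a dict: "time": time; "joints": joint angles; "joint_vel": joint speeds; "tau": joint torques, N m; "position": TCP position; "tcp_rot": TCP orientation; "contact_force": force on the tool from outside, world axes, zero at the start; "ft_torque": the same for the moment, N m; "gripper_width": finger opening in mm; "grasp_force": force on a finger pad.
Only numpy, scipy, OpenCV 4.12 (cv2) and the standard library are available. Lean on these libraries where they do the work, as an engineer would, in place of code of your own. Each camera call takes 0.05 s, during which the arm holds its last target. There are 200 camera calls.

## Working session

There is one attempt and no reset: what is moved stays moved. The work goes in short steps, Python scripts to look and compute and a tool call to move; the robot and the scene stay as the last step left them, time stands still between calls to the robot, and variables do not carry over. Pictures are saved under pics/ and viewed, at most 14 in all, crops included, and the job is handed in when it is done.

Besides the shell and the picture viewer there is one more tool, called after "Call:" as a command line: name --argument value ..., lists and objects as JSON in quotes. send_rows: Moves the arm, as the interface text tells. Its arguments: {"type":"object","properties":{"moves":{"type":"array"},"grip_force":{"type":"number"}},"required":["moves"]}

```bash
ls; mkdir -p pics; cat > h.py <<'E'
import numpy as np, cv2
from bench import arm
from scipy.spatial.transform import Rotation as R
def cloud(c, T=None):
    z=c["z_map"]; K=c["K"]; v,u=np.mgrid[0:400,0:640]
    P=np.stack([(u-K[0,2])/K[0,0]*z, -(v-K[1,2])/K[1,1]*z, -z],-1)
    M=np.linalg.inv(c["world_to_cam"]) if T is None else T
    return P@M[:3,:3].T+M[:3,3]
def wristT(s,c):
    T=np.eye(4); T[:3,:3]=R.from_euler("xyz",s["tcp_rot"]).as_matrix(); T[:3,3]=s["position"]
    return T@c["mount"]
def save(n,im): cv2.imwrite(f"pics/{n}.png",im[...,::-1])
E
python3 - <<'E'
from h import *
s=arm.read_state(); print(s)
for n in("top","scene"):
    c=arm.camera(n); save(n,c["frame"]); np.save(n+"_P.npy",cloud(c)); np.save(n+"_f.npy",c["frame"])
    print(n,c["K"].tolist(), np.linalg.inv(c["world_to_cam"]).round(2).tolist(), [k for k in c])
    P=cloud(c)
    for o in ("stand","caddy","flap","tray","ring1","ring2","ring3","vial1","jar1","carton2"):
        for d in arm.regions_of(n,o):
            m=d["pixels"]&(c["z_map"]>0); p=P[m]
            print(o,round(d["confidence"],2),np.round(d["centre"]),m.sum(),np.median(p,0).round() if len(p) else None, np.percentile(p,[2,98],axis=0).round().tolist() if len(p) else None)
E
```

```text
pics
{'time': 0.0, 'joints': array([-1.2091858 ,  0.52203595, -0.03632764,  1.60002774,  0.02118056,
        1.02111338, -0.1128082 ]), 'joint_vel': array([-7.79051614e-04,  7.69843941e-06,  1.35123408e-03,  1.06485106e-03,
       -1.84268138e-03, -9.52057676e-04,  1.04179659e-03]), 'tau': array([ 3.53589201e-05, -9.27090383e+01,  1.98003709e+00, -3.69934845e+01,
        1.78103935e-02,  7.94568274e-03, -3.42691806e-05]), 'position': array([261.45272194, 567.29135809, 230.70499628]), 'tcp_rot': array([-3.14039455e+00,  7.04935741e-05,  2.70975439e+00]), 'contact_force': array([-0.6561641 , -0.62263109, -0.24813823]), 'ft_torque': array([ 0.01544412, -0.05457315,  0.04949052]), 'grasp_force': 0.0, 'gripper_width': 85.3534058577332}
top [[463.55590289854814, 0.0, 325.66209539431856], [0.0, 463.55590289854814, 196.9139262446712], [0.0, 0.0, 1.0]] [[-0.0, 0.98, -0.18, 260.95], [-1.0, 0.0, 0.01, 61.91], [0.01, 0.18, 0.98, 1617.11], [0.0, 0.0, 0.0, 1.0]] ['frame', 'z_map', 'K', 'world_to_cam']
stand 0.75 [188. 254.] 2454 [599. 299.   9.] [[529.0, 177.0, -2.0], [644.0, 419.0, 174.0]]
stand 
[... 5142 characters left out ...]
6. 258.  53.] [[706.0, 239.0, 23.0], [749.0, 269.0, 59.0]]
vial1 0.66 [183. 220.] 93 [ 563. -315.   37.] [[549.0, -330.0, 19.0], [570.0, -309.0, 54.0]]
vial1 0.52 [184. 247.] 70 [ 507. -260.   38.] [[496.0, -273.0, 21.0], [513.0, -253.0, 54.0]]
vial1 0.51 [176. 233.] 73 [ 507. -315.   38.] [[496.0, -327.0, 21.0], [514.0, -310.0, 54.0]]
jar1 0.77 [240. 442.] 688 [394. 323.  49.] [[339.0, 295.0, -1.0], [405.0, 347.0, 76.0]]
jar1 0.69 [167. 288.] 368 [ 375. -204.   48.] [[344.0, -231.0, 6.0], [390.0, -189.0, 76.0]]
jar1 0.66 [224. 407.] 546 [384. 226.  53.] [[349.0, 199.0, 8.0], [395.0, 249.0, 76.0]]
carton2 0.94 [158. 267.] 473 [ 382. -298.   38.] [[343.0, -343.0, -1.0], [395.0, -271.0, 57.0]]
```

```bash
python3 - <<'E'
from h import *
a=np.load("top_f.npy")[120:290,190:470]; save("topc",cv2.resize(a,None,fx=2.85,fy=2.85,interpolation=cv2.INTER_CUBIC))
a=np.load("scene_f.npy")[140:390,180:540]; save("scenec",cv2.resize(a,None,fx=2.2,fy=2.2,interpolation=cv2.INTER_CUBIC))
E
```

```text
(no output)
```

View pics/topc.png

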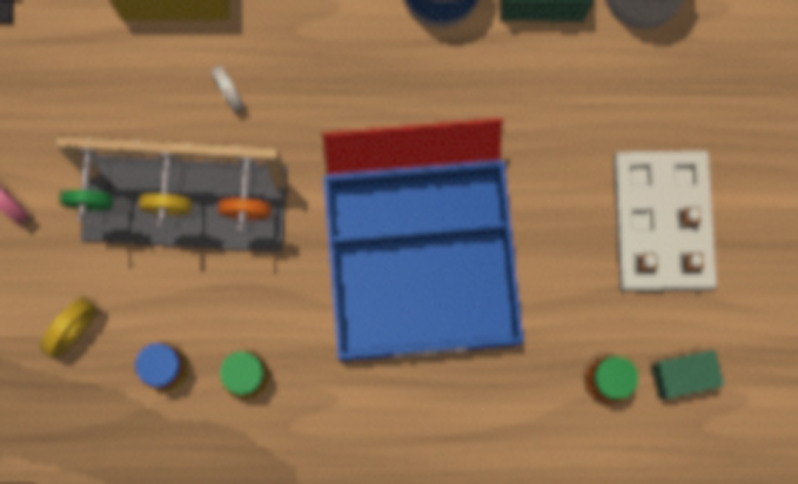

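View pics/scenec.png

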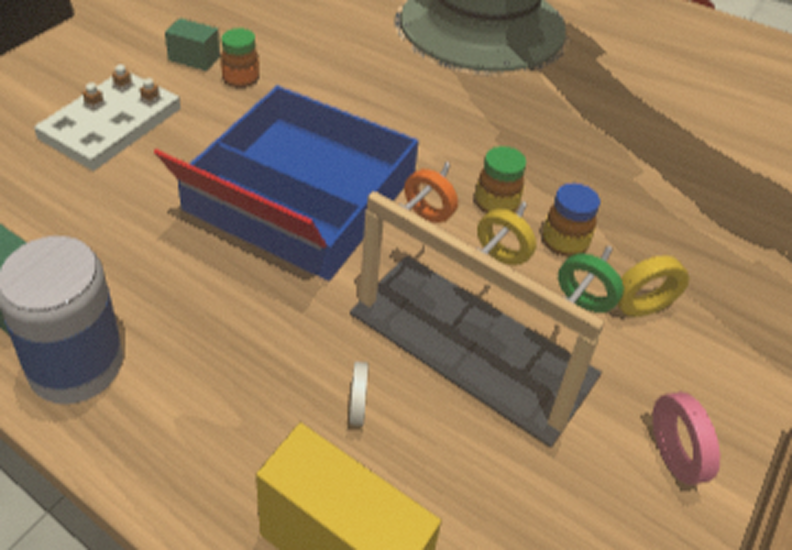

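```bash
python3 - <<'E'
from h import *
def rect(p): 
    r=cv2.minAreaRect(p[:,:2].astype(np.float32)); return np.round(r[0],1),np.round(r[1],1),round(r[2],1)
for n in("top","scene"):
    P=np.load(n+"_P.npy");F=np.load(n+"_f.npy").astype(int)
    def sel(x0,x1,y0,y1,z0,z1): 
        return (P[...,0]>x0)&(P[...,0]<x1)&(P[...,1]>y0)&(P[...,1]<y1)&(P[...,2]>z0)&(P[...,2]<z1)
    r,g,b=F[...,0],F[...,1],F[...,2]
    t=P[sel(450,680,-370,-200,17,26)&(abs(r-b)<60)]; print(n,"tray",rect(t),t.mean(0).round(1))
    c=P[sel(350,700,-150,170,53,66)&(b>r+30)]; print("caddy rim",rect(c),c.mean(0).round(1))
    f=P[sel(580,750,-150,170,62,140)&(r>b+60)&(r>g+60)]; print("flap",rect(f),np.percentile(f,[1,99],axis=0).round(1))
    s=P[sel(580,680,150,460,150,178)]; print("bar",rect(s),s.mean(0).round(1),np.polyfit(s[:,1],s[:,0],1),np.percentile(s[:,1],[1,99]))
    b_=P[sel(480,700,150,460,5,12)&(r<110)]; print("base",rect(b_))
    for nm,m in dict(yel=(r>b+70)&(g>b+50)&(abs(r-g)<60),org=(r>g+60)&(r>b+60),grn=(g>r+30)&(g>b+20)).items():
        q=P[sel(520,585,160,440,110,182)&m]; print(nm,len(q),np.median(q,0).round(1),np.percentile(q,[3,97],axis=0).round().tolist())
    for x,y in((503,-262),(503,-319),(559,-316)):
        q=P[sel(x-16,x+16,y-16,y+16,30,62)];k=q[q[:,2]>48] ;print("vial",q.mean(0).round(1),k.mean(0).round(1),len(q))
    m=sel(395,460,400,455,2,90)
    print("tableyel",np.percentile(P[m],[2,98],axis=0).round().tolist())
f=np.load("scene_f.npy"); save("yel",cv2.resize(f[205:310,355:520],None,fx=4,fy=4,interpolation=cv2.INTER_CUBIC))
E
```

```text
top tray (array([ 560.2, -294.5]), array([170.4, 115.2]), 1.0) [ 559.3 -294.2   21.4]
caddy rim (array([505.4,   6.6]), array([219.5, 217.8]), 4.9) [502.9   2.6  58.7]
flap (array([635.4,  17.5]), array([ 35.7, 209.3]), 4.5) [[613.5 -84.1  63.8]
 [656.6 119.8 131.3]]
bar (array([602.4, 297.9]), array([250.2,  43.2]), 88.6) [610.5 296.6 167.8] [4.81668688e-02 5.96163599e+02] [175.07966558 419.08862013]
base (array([580. , 287.4]), array([270.6, 115.6]), 86.5)
yel 89 [551.9 298.  168.4] [[546.0, 275.0, 128.0], [559.0, 324.0, 177.0]]
org 72 [547.  209.  169.7] [[541.0, 188.0, 129.0], [552.0, 235.0, 176.0]]
grn 83 [555.9 383.6 167.1] [[551.0, 364.0, 125.0], [563.0, 410.0, 177.0]]
vial [ 502.5 -264.5   45.5] [ 504.  -266.2   51.9] 37
vial [ 503.7 -321.5   46.1] [ 503.9 -323.4   53.7] 42
vial [ 559.1 -320.3   44.9] [ 560.6 -322.1   51.4] 39
tableyel [[397.0, 401.0, 3.0], [455.0, 451.0, 83.0]]
scene tray (array([ 559.1, -291.1]), array([170.9, 120.2]), 0.9) [ 569.2 -286.3   21.2]
caddy rim (array([505.5,  10. ]), array([219.9, 219.5]), 5.2) [495.2  23.7  57.4]
flap (array([648.1,  22.2]), array([  7.1, 210.4]), 5.1) [[638.7 -81.3 116. ]
 [658.1 124.8 129.1]]
bar (array([598.5, 301. ]), array([249.5,  44.2]), 86.9) [615.3 311.2 164.9] [5.29494995e-02 5.98815735e+02] [179.87350332 422.75558757]
base (array([582.7, 302.2]), array([248.2, 111.6]), 86.9)
yel 283 [556.7 309.6 160.8] [[547.0, 280.0, 122.0], [560.0, 332.0, 173.0]]
org 141 [549.8 220.8 166.5] [[542.0, 195.0, 123.0], [554.0, 242.0, 173.0]]
grn 182 [560.7 396.5 167.4] [[553.0, 372.0, 123.0], [565.0, 420.0, 174.0]]
vial [ 505.1 -261.6   43.5] [ 502.8 -264.1   52.3] 58
vial [ 505.7 -317.5   42.6] [ 503.7 -320.1   53. ] 60
vial [ 561.4 -316.6   42.4] [ 559.9 -319.6   51.9] 64
tableyel [[400.0, 407.0, 3.0], [457.0, 454.0, 80.0]]
```

View pics/yel.png

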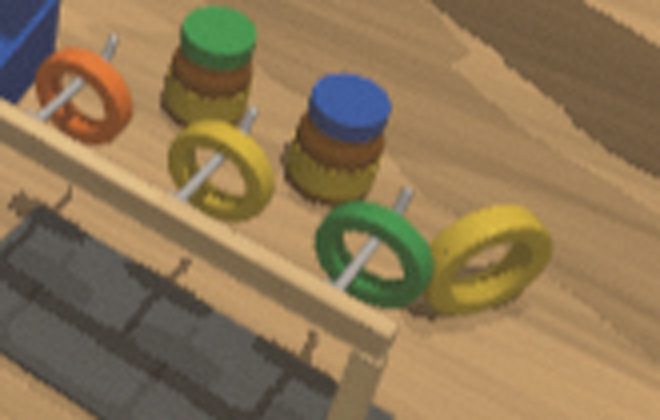

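Yellow candidates: the hooked ring (scene px ~(410,248), 60 mm) and the larger one standing on the table (~(478,273), 80 mm). The smaller, hooked ring is the one meant; pink and white rings are left alone. Hooks carry orange, yellow and green.

```bash
cat > p.py <<'E'
import sys
from h import *
# usage: p.py "x,y,z,yawdeg[,tiltdeg about tool y]" ... -> shift(m) and rotvec(deg) in current tool axes
s=arm.read_state(); R0=R.from_euler("xyz",s["tcp_rot"]); p0=s["position"]
print("t",round(s["time"],1),p0.round(1),np.degrees(s["tcp_rot"]).round(1),"w",round(s["gripper_width"],1),"f",s["contact_force"].round(1),round(s["grasp_force"],1),s["joints"].round(2))
for a in sys.argv[1:]:
    v=list(map(float,a.split(",")))+[0]
    Rt=R.from_euler("z",v[3],degrees=True)*R.from_euler("x",180,degrees=True)*R.from_euler("y",v[4],degrees=True)
    print((R0.inv().apply(np.array(v[:3])-p0)/1000).round(4),(R0.inv()*Rt).as_rotvec(degrees=True).round(2))
E
python3 p.py 549,211,235,177.1 549,211,190,177.1
```

```text
t 1.1 [261.6 567.6 231.3] [-180.     0.   155.3] w 85.8 f [ 0.5 -1.   0.2] 0.0 [-1.21  0.52 -0.04  1.6   0.02  1.02 -0.11]
[-0.4103 -0.2036 -0.0037] [ -0.     0.   -21.84]
[-0.4103 -0.2036  0.0413] [ -0.     0.   -21.84]
```

Call:
send_rows --moves '[-0.041, -0.0204, -0.003, 0, 0, -2.18, 0.1, -0.082, -0.0407, -0.003, 0, 0, -4.37, 0.1, -0.123, -0.061, -0.003, 0, 0, -6.55, 0.1, -0.164, -0.0814, -0.003, 0, 0, -8.74, 0.1, -0.205, -0.1018, -0.003, 0, 0, -10.9, 0.1, -0.246, -0.122, -0.003, 0, 0, -13.1, 0.1, -0.287, -0.1425, -0.003, 0, 0, -15.3, 0.1, -0.328, -0.163, -0.003, 0, 0, -17.5, 0.1, -0.369, -0.183, -0.003, 0, 0, -19.7, 0.1, -0.4103, -0.2036, -0.003, 0, 0, -21.84, 0.1]' --grip_force 30

```text
time: 2.1
position: [550.0, 209.4, 234.5]
tcp_rot: [3.141, 0.0, 3.093]
contact_force: [0.2, 0.6, 0.1]
gripper_width: 77.0
grasp_force: 0.0
```

```bash
python3 p.py 549,211,235,177.1; python3 - <<'E'
from h import *
s=arm.read_state(); c=arm.camera("wrist"); P=cloud(c,wristT(s,c)); save("w1",c["frame"])
F=c["frame"].astype(int); r,g,b=F[...,0],F[...,1],F[...,2]
for nm,m in dict(yel=(r>b+70)&(g>b+50)&(abs(r-g)<60),org=(r>g+60)&(r>b+60),grn=(g>r+30)&(g>b+20)).items():
    q=P[m&(P[...,2]>165)&(P[...,2]<185)&(c["z_map"]>0)&(abs(P[...,0]-550)<30)]
    if len(q)>5: print(nm,len(q),q.mean(0).round(1),np.percentile(q,[3,97],axis=0).round().tolist())
E
```

```text
t 2.1 [550.  209.4 234.5] [180.    0.  177.2] w 77.0 f [0.2 0.6 0.1] 0.0 [-0.44  0.46 -0.03  1.7   0.02  0.99  1.04]
[ 0.0011  0.0015 -0.0005] [0.01 0.02 0.09]
yel 942 [551.2 300.1 170.6] [[545.0, 282.0, 165.0], [558.0, 320.0, 174.0]]
org 930 [546.1 212.3 170.6] [[540.0, 193.0, 166.0], [553.0, 230.0, 174.0]]
grn 897 [556.1 385.7 170.7] [[550.0, 371.0, 166.0], [563.0, 404.0, 174.0]]
```

Call:
send_rows --moves '[0.003, 0.0025, 0.02, 0, 0, 0, 0.1, 0.003, 0.0025, 0.045, 0, 0, 0, 0.1, 0.003, 0.0025, 0.07, 0, 0, 0, 0.1, 0.003, 0.0025, 0.09, 0, 0, 0, 0.1, 0.003, 0.0025, 0.105, 0, 0, 0, 0.1, 0.003, 0.0025, 0.1165, 0, 0, 0, 0.1, 0.003, 0.0025, 0.1165, 0, 0, 0, 0.3, 0.003, 0.0025, 0.1165, 0, 0, 0, 0.6, 0.003, 0.0025, 0.1165, 0, 0, 0, 0.6, 0.003, 0.0025, 0.1165, 0, 0, 0, 0.6]' --grip_force 30

```text
time: 3.15
position: [546.5, 213.8, 118.5]
tcp_rot: [3.141, 0.001, 3.091]
contact_force: [0.1, 0.2, -1.3]
gripper_width: 59.4
grasp_force: 32.4
```

Call:
send_rows --moves '[0, 0, -0.011, 0, 0, 0, 0.6, 0, 0, -0.021, 0, 0, 0, 0.6, 0, 0, -0.021, 0, 0, 0, 0.6, 0.02, 0, -0.021, 0, 0, 0, 0.6, 0.04, 0, -0.021, 0, 0, 0, 0.6, 0.06, 0, -0.021, 0, 0, 0, 0.6, 0.065, 0, -0.03, 0, 0, 0, 0.6, 0.065, 0, -0.05, 0, 0, 0, 0.6, 0.065, 0, -0.07, 0, 0, 0, 0.6, 0.065, 0, -0.07, 0, 0, 0, 0.6]' --grip_force 30

```text
time: 4.15
position: [482.8, 217.4, 190.7]
tcp_rot: [3.139, 0.004, 3.091]
contact_force: [0.3, 0.6, -1.5]
gripper_width: 59.6
grasp_force: 32.6
```

```bash
python3 - <<'E'
from h import *
C=np.array([505.5,8.3]);a=np.radians(5)
Rm=np.array([[np.cos(a),-np.sin(a)],[np.sin(a),np.cos(a)]])
for q in((-38,72),(-38,0),(-38,-70),(70,70),(70,20),(70,-30),(70,-70)): print(q,(C+Rm@q).round(1))
E
python3 p.py 461,-65,110,95 461,-65,110,-85 461,-65,40,95,25 461,-65,40,95,-25
```

```text
(-38, 72) [461.4  76.7]
(-38, 0) [467.6   5. ]
(-38, -70) [473.7 -64.7]
(70, 70) [569.1  84.1]
(70, 20) [573.5  34.3]
(70, -30) [577.8 -15.5]
(70, -70) [581.3 -55.3]
t 4.2 [482.8 217.4 190.7] [179.9   0.2 177.1] w 59.6 f [ 0.3  0.6 -1.5] 32.6 [-0.51  0.42 -0.04  1.9   0.02  0.82  0.96]
[ 0.0077 -0.2834  0.08  ] [ 0.26  0.09 82.08]
[ 0.0077 -0.2834  0.08  ] [-9.000e-02  2.700e-01 -9.792e+01]
[ 0.008  -0.2835  0.15  ] [-17.63  20.64  80.74]
[ 0.008  -0.2835  0.15  ] [ 18.14 -20.46  80.61]
```

Call:
send_rows --moves '[0.001, -0.025, 0, 0, 0, 8.2, 0.6, 0.002, -0.05, 0, 0, 0, 16.4, 0.6, 0.003, -0.075, 0, 0, 0, 24.6, 0.6, 0.004, -0.1, 0, 0, 0, 32.8, 0.6, 0.005, -0.125, 0, 0, 0, 41, 0.6, 0.005, -0.15, 0.01, 0, 0, 49.2, 0.6, 0.004, -0.175, 0.02, 0, 0, 57.4, 0.6, 0.002, -0.2, 0.04, 0, 0, 65.6, 0.6, 0, -0.225, 0.06, 0, 0, 73.8, 0.6, -0.001, -0.251, 0.08, 0, 0, 82, 0.6]' --grip_force 30

```text
time: 5.15
position: [470.0, -34.9, 107.2]
tcp_rot: [3.141, 0.0, 1.654]
contact_force: [0.4, 0.3, -0.3]
gripper_width: 59.8
grasp_force: 32.6
```

```bash
python3 p.py 471,-34,60,95,18 471,-34,19,95,18
```

```text
t 5.2 [470.  -34.9 107.2] [179.9   0.   94.8] w 59.8 f [ 0.4  0.3 -0.3] 32.6 [-0.28  0.5   0.3   2.11 -0.27  0.56  0.3 ]
[0.0008 0.0011 0.0472] [ 0.09 18.03 -0.2 ]
[0.0008 0.001  0.0882] [ 0.09 18.03 -0.2 ]
```

Call:
send_rows --moves '[0.001, 0.001, 0.02, 0, 5, 0, 0.6, 0.001, 0.001, 0.04, 0, 10, 0, 0.6, 0.001, 0.001, 0.06, 0, 15, 0, 0.6, 0.001, 0.001, 0.077, 0, 18, 0, 0.6, 0.001, 0.001, 0.088, 0, 18, 0, 0.6, 0.001, 0.001, 0.088, 0, 18, 0, 0.6, 0.001, 0.001, 0.088, 0, 18, 0, 0.1, 0.001, 0.001, 0.088, 0, 18, 0, 0.1, 0.001, 0.001, 0.088, 0, 18, 0, 0.1, 0.001, 0.001, 0.088, 0, 18, 0, 0.1]' --grip_force 30

```text
time: 6.15
position: [470.8, -32.3, 20.4]
tcp_rot: [3.141, -0.313, 1.661]
contact_force: [0.1, 0.8, -0.1]
gripper_width: 76.8
grasp_force: 0.0
```

Call:
send_rows --moves '[0, 0, -0.02, 0, 0, 0, 0.1, 0, 0, -0.045, 0, 0, 0, 0.1, 0, 0, -0.07, 0, -2, 0, 0.1, 0, 0, -0.1, 0, -6, 0, 0.1, 0, 0, -0.13, 0, -10, 0, 0.1, 0, 0, -0.16, 0, -14, 0, 0.1, 0, 0, -0.19, 0, -18, 0, 0.1, 0, 0, -0.19, 0, -18, 0, 0.1, 0, 0, -0.19, 0, -18, 0, 0.1, 0, 0, -0.19, 0, -18, 0, 0.1]'

```text
time: 7.15
position: [475.2, -91.0, 199.9]
tcp_rot: [-3.141, -0.001, 1.66]
contact_force: [-0.2, 0.3, -0.0]
gripper_width: 76.6
grasp_force: 0.0
```

```bash
python3 - <<'E'
from h import *
c=arm.camera("top");F=c["frame"]; save("t2",cv2.resize(F[120:290,190:470],None,fx=2.85,fy=2.85)); P=cloud(c);F=F.astype(int);r,g,b=F[...,0],F[...,1],F[...,2]
m=(r>g+60)&(r>b+60)&(P[...,0]<600)&(P[...,0]>390)&(P[...,1]<120); q=P[m]; print(len(q),q.mean(0).round(),np.percentile(q,[3,97],axis=0).round().tolist())
E
python3 p.py 551.7,300.5,235,177.1
```

```text
51 [474. -53.  28.] [[449.0, -64.0, 11.0], [500.0, -44.0, 25.0]]
t 7.2 [475.1 -91.3 199.8] [-179.9   -0.    95.1] w 76.6 f [ 0.2  0.2 -0.1] 0.0 [-0.16  0.35  0.29  2.01 -0.14  0.8   0.3 ]
[ 0.3835  0.1109 -0.0351] [-3.000e-02 -9.000e-02 -8.203e+01]
```

View pics/t2.png

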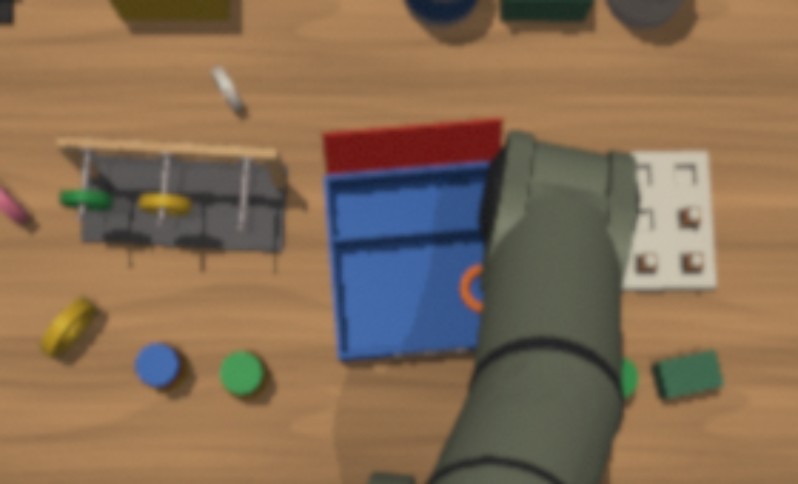

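Orange lies flat in the near compartment (crop px ~(480,287)), vials unchanged. Now yellow.

Call:
send_rows --moves '[0.038, 0.011, -0.01, 0, 0, -8.2, 0.1, 0.077, 0.022, -0.02, 0, 0, -16.4, 0.1, 0.115, 0.033, -0.035, 0, 0, -24.6, 0.1, 0.153, 0.044, -0.035, 0, 0, -32.8, 0.1, 0.192, 0.055, -0.035, 0, 0, -41, 0.1, 0.23, 0.067, -0.035, 0, 0, -49.2, 0.1, 0.268, 0.078, -0.035, 0, 0, -57.4, 0.1, 0.307, 0.089, -0.035, 0, 0, -65.6, 0.1, 0.345, 0.1, -0.035, 0, 0, -73.8, 0.1, 0.3835, 0.111, -0.035, 0, 0, -82, 0.1]'

```text
time: 8.2
position: [552.2, 301.5, 234.3]
tcp_rot: [-3.141, -0.002, 3.096]
contact_force: [0.8, -0.9, 0.3]
gripper_width: 76.6
grasp_force: 0.0
```

```bash
python3 p.py 551.7,300.5,118,177.1;python3 - <<'E'
from h import *
s=arm.read_state(); c=arm.camera("wrist"); P=cloud(c,wristT(s,c))
F=c["frame"].astype(int); r,g,b=F[...,0],F[...,1],F[...,2]
for nm,m in dict(yel=(r>b+70)&(g>b+50)&(abs(r-g)<60),grn=(g>r+30)&(g>b+20)).items():
    q=P[m&(P[...,2]>165)&(P[...,2]<185)&(c["z_map"]>0)&(abs(P[...,0]-550)<30)]
    if len(q)>5: print(nm,len(q),q.mean(0).round(1),np.percentile(q,[3,97],axis=0).round().tolist())
E
```

```text
t 8.2 [552.2 301.5 234.3] [-1.800e+02 -1.000e-01  1.774e+02] w 76.6 f [ 0.8 -0.9  0.3] 0.0 [-0.51  0.53 -0.12  1.58  0.07  1.04  0.87]
[ 0.0002 -0.001   0.1163] [-0.02 -0.11  0.27]
yel 965 [550.6 301.6 170.6] [[544.0, 282.0, 166.0], [559.0, 321.0, 174.0]]
grn 900 [555.7 389.1 170.6] [[550.0, 372.0, 166.0], [563.0, 409.0, 174.0]]
```

Then lift/withdraw as before.

Call:
send_rows --moves '[0.001, 0, 0.02, 0, 0, 0.3, 0.1, 0.001, 0, 0.045, 0, 0, 0.3, 0.1, 0.001, 0, 0.07, 0, 0, 0.3, 0.1, 0.001, 0, 0.09, 0, 0, 0.3, 0.1, 0.001, 0, 0.105, 0, 0, 0.3, 0.1, 0.001, 0, 0.1165, 0, 0, 0.3, 0.1, 0.001, 0, 0.1165, 0, 0, 0.3, 0.3, 0.001, 0, 0.1165, 0, 0, 0.3, 0.6, 0.001, 0, 0.1165, 0, 0, 0.3, 0.6, 0.001, 0, 0.1165, 0, 0, 0.3, 0.6]' --grip_force 30

```text
time: 9.25
position: [551.4, 300.9, 119.8]
tcp_rot: [3.141, 0.001, 3.086]
contact_force: [0.5, 0.1, -0.5]
gripper_width: 59.8
grasp_force: 32.4
```

Call:
send_rows --moves '[0, 0, -0.011, 0, 0, 0, 0.6, 0, 0, -0.021, 0, 0, 0, 0.6, 0, 0, -0.021, 0, 0, 0, 0.6, 0.02, 0, -0.021, 0, 0, 0, 0.6, 0.04, 0, -0.021, 0, 0, 0, 0.6, 0.06, 0, -0.021, 0, 0, 0, 0.6, 0.065, 0, -0.03, 0, 0, 0, 0.6, 0.065, 0, -0.05, 0, 0, 0, 0.6, 0.065, 0, -0.07, 0, 0, 0, 0.6, 0.065, 0, -0.07, 0, 0, 0, 0.6]' --grip_force 30

```text
time: 10.25
position: [487.7, 305.0, 192.0]
tcp_rot: [3.139, 0.004, 3.085]
contact_force: [0.6, 0.6, -0.0]
gripper_width: 59.4
grasp_force: 32.6
```

```bash
python3 p.py 465,37,110,95
```

```text
t 10.2 [487.7 305.  192. ] [179.8   0.2 176.8] w 59.4 f [ 0.6  0.6 -0. ] 32.6 [-0.57  0.49 -0.12  1.77  0.08  0.88  0.78]
[ 0.0079 -0.2691  0.0812] [2.700e-01 6.000e-02 8.178e+01]
```

Call:
send_rows --moves '[0.001, -0.026, 0, 0, 0, 8.2, 0.6, 0.002, -0.052, 0, 0, 0, 16.4, 0.6, 0.003, -0.079, 0, 0, 0, 24.6, 0.6, 0.004, -0.105, 0, 0, 0, 32.8, 0.6, 0.005, -0.131, 0, 0, 0, 41, 0.6, 0.006, -0.157, 0.01, 0, 0, 49.2, 0.6, 0.007, -0.183, 0.02, 0, 0, 57.4, 0.6, 0.008, -0.21, 0.04, 0, 0, 65.6, 0.6, 0.009, -0.236, 0.06, 0, 0, 73.8, 0.6, 0.009, -0.2625, 0.081, 0, 0, 81.8, 0.6]' --grip_force 30

```text
time: 11.25
position: [462.8, 41.6, 107.5]
tcp_rot: [3.141, 0.0, 1.652]
contact_force: [1.1, -0.1, -0.9]
gripper_width: 59.4
grasp_force: 32.6
```

```bash
python3 p.py 464.2,43.8,60,95,-18 464.2,43.8,19,95,-18
```

```text
t 11.2 [462.8  41.6 107.5] [179.9   0.   94.7] w 59.4 f [ 1.1 -0.1 -0.9] 32.6 [-0.39  0.48  0.22  2.13 -0.2   0.55  0.06]
[0.0021 0.0016 0.0475] [ 1.000e-02 -1.798e+01 -3.400e-01]
[0.0021 0.0015 0.0885] [ 1.000e-02 -1.798e+01 -3.400e-01]
```

Call:
send_rows --moves '[0.002, 0.001, 0.02, 0, -5, 0, 0.6, 0.002, 0.001, 0.04, 0, -10, 0, 0.6, 0.002, 0.001, 0.06, 0, -15, 0, 0.6, 0.002, 0.001, 0.077, 0, -18, 0, 0.6, 0.002, 0.001, 0.088, 0, -18, 0, 0.6, 0.002, 0.001, 0.088, 0, -18, 0, 0.6, 0.002, 0.001, 0.088, 0, -18, 0, 0.1, 0.002, 0.001, 0.088, 0, -18, 0, 0.1, 0.002, 0.001, 0.088, 0, -18, 0, 0.1, 0.002, 0.001, 0.088, 0, -18, 0, 0.1]' --grip_force 30

```text
time: 12.25
position: [463.7, 44.6, 20.6]
tcp_rot: [3.141, 0.313, 1.657]
contact_force: [0.2, -0.2, -0.1]
gripper_width: 76.5
grasp_force: 0.0
```

Call:
send_rows --moves '[0, 0, -0.02, 0, 0, 0, 0.1, 0, 0, -0.045, 0, 0, 0, 0.1, 0, 0, -0.07, 0, 2, 0, 0.1, 0, 0, -0.1, 0, 6, 0, 0.1, 0, 0, -0.13, 0, 10, 0, 0.1, 0, 0, -0.16, 0, 14, 0, 0.1, 0, 0, -0.19, 0, 18, 0, 0.1, 0, 0, -0.21, 0, 18, 0, 0.1, 0, 0, -0.23, 0, 18, 0, 0.1, 0, 0, -0.23, 0, 18, 0, 0.1]'

```text
time: 13.25
position: [458.1, 116.2, 241.1]
tcp_rot: [3.138, -0.002, 1.658]
contact_force: [0.5, -0.3, -0.6]
gripper_width: 76.8
grasp_force: 0.0
```

```bash
python3 p.py 556.5,389,235,177.1;python3 - <<'E'
from h import *
s=arm.read_state(); c=arm.camera("wrist"); P=cloud(c,wristT(s,c))
F=c["frame"].astype(int); r,g,b=F[...,0],F[...,1],F[...,2]
for nm,m in dict(yel=(r>b+70)&(g>b+50)&(abs(r-g)<60),org=(r>g+60)&(r>b+60)).items():
    q=P[m&(P[...,2]>2)&(P[...,2]<80)&(c["z_map"]>0)&(abs(P[...,0]-480)<90)&(abs(P[...,1])<118)]
    if len(q)>5: print(nm,len(q),q.mean(0).round(1),np.percentile(q,[3,97],axis=0).round().tolist())
E
```

```text
t 13.2 [458.1 116.2 241.1] [ 1.798e+02 -1.000e-01  9.500e+01] w 76.8 f [ 0.5 -0.3 -0.6] 0.0 [-0.69  0.28  0.4   1.99 -0.14  0.89 -0.14]
[0.2631 0.1218 0.007 ] [ 2.50e-01  5.00e-02 -8.21e+01]
yel 665 [460.5  73.5  18.2] [[433.0, 52.0, 14.0], [486.0, 98.0, 20.0]]
org 871 [474.4 -68.9  16.9] [[448.0, -98.0, 9.0], [501.0, -42.0, 20.0]]
```

Call:
send_rows --moves '[0.026, 0.012, 0.007, 0, 0, -8.2, 0.1, 0.053, 0.024, 0.007, 0, 0, -16.4, 0.1, 0.079, 0.037, 0.007, 0, 0, -24.6, 0.1, 0.105, 0.049, 0.007, 0, 0, -32.8, 0.1, 0.132, 0.061, 0.007, 0, 0, -41, 0.1, 0.158, 0.073, 0.007, 0, 0, -49.2, 0.1, 0.184, 0.085, 0.007, 0, 0, -57.4, 0.1, 0.21, 0.097, 0.007, 0, 0, -65.6, 0.1, 0.237, 0.11, 0.007, 0, 0, -73.8, 0.1, 0.263, 0.122, 0.007, 0, 0, -82.1, 0.1]'

```text
time: 14.3
position: [556.0, 388.9, 230.6]
tcp_rot: [-3.141, -0.001, 3.097]
contact_force: [-0.2, -1.5, 0.8]
gripper_width: 76.8
grasp_force: 0.0
```

```bash
python3 p.py 556,389.5,118,177.1
```

```text
t 14.3 [556.  388.9 230.6] [-1.800e+02 -1.000e-01  1.774e+02] w 76.8 f [-0.2 -1.5  0.8] 0.0 [-0.7   0.61  0.    1.44 -0.    1.09  0.83]
[-1.000e-04  7.000e-04  1.126e-01] [-0.04 -0.07  0.32]
```

Call:
send_rows --moves '[0, 0.001, 0.02, 0, 0, 0.3, 0.1, 0, 0.001, 0.045, 0, 0, 0.3, 0.1, 0, 0.001, 0.07, 0, 0, 0.3, 0.1, 0, 0.001, 0.09, 0, 0, 0.3, 0.1, 0, 0.001, 0.103, 0, 0, 0.3, 0.1, 0, 0.001, 0.1126, 0, 0, 0.3, 0.1, 0, 0.001, 0.1126, 0, 0, 0.3, 0.3, 0, 0.001, 0.1126, 0, 0, 0.3, 0.6, 0, 0.001, 0.1126, 0, 0, 0.3, 0.6, 0, 0.001, 0.1126, 0, 0, 0.3, 0.6]' --grip_force 30

```text
time: 15.3
position: [556.2, 389.4, 119.9]
tcp_rot: [3.141, 0.001, 3.086]
contact_force: [0.3, 0.3, -1.3]
gripper_width: 59.8
grasp_force: 32.3
```

Call:
send_rows --moves '[0, 0, -0.011, 0, 0, 0, 0.6, 0, 0, -0.021, 0, 0, 0, 0.6, 0, 0, -0.021, 0, 0, 0, 0.6, 0.02, 0, -0.021, 0, 0, 0, 0.6, 0.04, 0, -0.021, 0, 0, 0, 0.6, 0.06, 0, -0.021, 0, 0, 0, 0.6, 0.065, 0, -0.03, 0, 0, 0, 0.6, 0.065, 0, -0.05, 0, 0, 0, 0.6, 0.065, 0, -0.07, 0, 0, 0, 0.6, 0.065, 0, -0.07, 0, 0, 0, 0.6]' --grip_force 30

```text
time: 16.3
position: [492.5, 393.6, 192.3]
tcp_rot: [3.138, 0.003, 3.085]
contact_force: [0.9, -0.1, 0.3]
gripper_width: 59.4
grasp_force: 32.5
```

```bash
python3 p.py 464.9,36,108,95
```

```text
t 16.3 [492.5 393.6 192.3] [179.8   0.2 176.8] w 59.4 f [ 0.9 -0.1  0.3] 32.5 [-0.77  0.57  0.    1.63 -0.    0.94  0.75]
[ 0.0077 -0.3589  0.0832] [2.900e-01 3.000e-02 8.177e+01]
```

Call:
send_rows --moves '[0.001, -0.036, 0, 0, 0, 8.2, 0.6, 0.002, -0.072, 0, 0, 0, 16.4, 0.6, 0.003, -0.107, 0, 0, 0, 24.6, 0.6, 0.004, -0.143, 0, 0, 0, 32.8, 0.6, 0.005, -0.179, 0, 0, 0, 41, 0.6, 0.006, -0.215, 0.01, 0, 0, 49.2, 0.6, 0.007, -0.25, 0.02, 0, 0, 57.4, 0.6, 0.008, -0.286, 0.04, 0, 0, 65.6, 0.6, 0.008, -0.322, 0.06, 0, 0, 73.8, 0.6, 0.008, -0.359, 0.083, 0, 0, 81.8, 0.6]' --grip_force 30

```text
time: 17.3
position: [463.3, 33.5, 105.9]
tcp_rot: [3.14, 0.0, 1.653]
contact_force: [1.5, 0.7, -1.8]
gripper_width: 59.6
grasp_force: 32.5
```

```bash
python3 p.py 464.8,35.9,19,95,18
```

```text
t 17.3 [463.3  33.5 105.9] [179.9   0.   94.7] w 59.6 f [ 1.5  0.7 -1.8] 32.5 [-0.46  0.5   0.34  2.13 -0.3   0.55  0.18]
[0.0022 0.0016 0.0869] [ 0.14 18.01 -0.3 ]
```

Call:
send_rows --moves '[0.002, 0.001, 0.02, 0, 5, 0, 0.6, 0.002, 0.001, 0.04, 0, 10, 0, 0.6, 0.002, 0.001, 0.06, 0, 15, 0, 0.6, 0.002, 0.001, 0.077, 0, 18, 0, 0.6, 0.002, 0.001, 0.087, 0, 18, 0, 0.6, 0.002, 0.001, 0.087, 0, 18, 0, 0.6, 0.002, 0.001, 0.087, 0, 18, 0, 0.1, 0.002, 0.001, 0.087, 0, 18, 0, 0.1, 0.002, 0.001, 0.087, 0, 18, 0, 0.1, 0.002, 0.001, 0.087, 0, 18, 0, 0.1]' --grip_force 30

```text
time: 18.3
position: [464.0, 37.7, 19.7]
tcp_rot: [3.141, -0.314, 1.66]
contact_force: [0.4, 0.2, 0.0]
gripper_width: 77.0
grasp_force: 0.0
```

Call:
send_rows --moves '[0, 0, -0.02, 0, 0, 0, 0.1, 0, 0, -0.045, 0, 0, 0, 0.1, 0, 0, -0.07, 0, -2, 0, 0.1, 0, 0, -0.1, 0, -6, 0, 0.1, 0, 0, -0.13, 0, -10, 0, 0.1, 0, 0, -0.16, 0, -14, 0, 0.1, 0, 0, -0.19, 0, -18, 0, 0.1, 0, 0, -0.23, 0, -18, 0, 0.1, 0, 0, -0.23, 0, -18, 0, 0.1, 0, 0, -0.23, 0, -18, 0, 0.1]'

```text
time: 19.3
position: [470.1, -33.4, 238.6]
tcp_rot: [3.14, -0.0, 1.659]
contact_force: [0.5, 0.4, -0.7]
gripper_width: 76.7
grasp_force: 0.0
```

```bash
cat > v.py <<'E'
from h import *
def vials(n):
    s=arm.read_state(); c=arm.camera(n); P=cloud(c,wristT(s,c) if n=="wrist" else None)
    for d in arm.regions_of(n,"vial1"):
        m=d["pixels"]&(c["z_map"]>0); q=P[m]
        if len(q)<4: continue
        x,y,_=np.median(q,0)
        k=P[(abs(P[...,0]-x)<25)&(abs(P[...,1]-y)<25)&(P[...,2]>46)&(P[...,2]<62)&(c["z_map"]>0)]
        print(n,round(d["confidence"],2),np.round(d["centre"]),q.mean(0).round(1),q.max(0).round(),"cap",k.mean(0).round(1) if len(k) else None,len(k))
    return c,P
E
python3 p.py 504,-264,150,180; python3 - <<'E'
from v import *
vials("top");vials("scene")
c,P=vials("wrist"); save("w3",c["frame"])
E
```

```text
t 19.3 [470.1 -33.4 238.6] [179.9  -0.   95. ] w 76.7 f [ 0.5  0.4 -0.7] 0.0 [-0.33  0.28  0.34  2.   -0.12  0.88  0.16]
[-0.2327  0.0134  0.0886] [ 1.000e-01  6.000e-02 -8.497e+01]
top 0.37 [193. 430.] [ 557.9 -319.8   40.7] [ 568. -311.   63.] cap [ 559.7 -321.2   53.4] 18
scene 0.54 [184. 247.] [ 505.4 -261.2   37.3] [ 515. -254.   55.] cap [ 503.  -263.7   51.8] 20
scene 0.52 [176. 234.] [ 504.1 -317.4   34.3] [ 514. -308.   56.] cap [ 504.  -320.6   51.9] 15
wrist 0.66 [321. 329.] [ 501.4 -257.8   28.7] [ 512. -256.   40.] cap None 0
wrist 0.55 [314. 355.] [ 545.1 -248.6   17.3] [621. -22. 313.] cap None 0
```

View pics/w3.png

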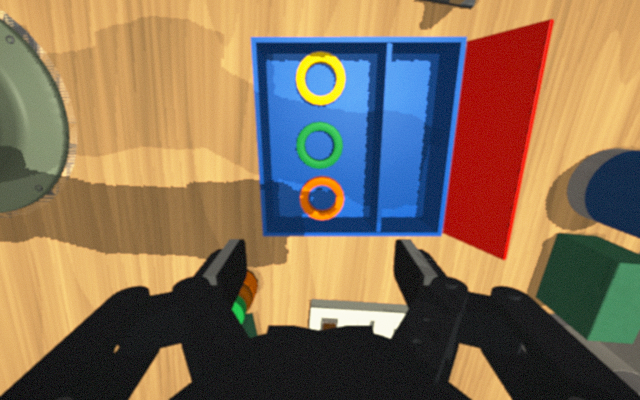

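All three rings lie flat in the near compartment (yellow (320,78), green (320,145), orange (322,198)). Now to the tray.

Call:
send_rows --moves '[-0.026, -0.006, 0, 0, 0, 8.5, 0.3, -0.052, -0.012, 0, 0, 0, 17, 0.5, -0.078, -0.019, 0, 0, 0, 25.5, 0.55, -0.104, -0.025, 0, 0, 0, 34, 0.55, -0.13, -0.031, 0, 0, 0, 42.5, 0.55, -0.156, -0.037, 0, 0, 0, 51, 0.55, -0.182, -0.043, 0, 0, 0, 59.5, 0.55, -0.208, -0.05, 0, 0, 0, 68, 0.55, -0.232, -0.056, 0, 0, 0, 76.5, 0.55, -0.2565, -0.0626, 0, 0, 0, 85, 0.55]'

```text
time: 20.6
position: [429.6, -295.8, 237.5]
tcp_rot: [-3.141, 0.001, 0.168]
contact_force: [1.0, 0.4, -0.3]
gripper_width: 38.3
grasp_force: 0.0
```

Call:
send_rows --moves '[0, 0, 0, 0, 0, 8.5, 0.55, 0, 0, 0, 0, 0, 9, 0.55, 0, 0, 0, 0, 0, 9, 0.55, 0, 0, 0, 0, 0, 9, 0.55, 0, 0, 0, 0, 0, 9, 0.55, 0, 0, 0, 0, 0, 9, 0.55, 0, 0, 0, 0, 0, 9, 0.55, 0, 0, 0, 0, 0, 9, 0.55, 0, 0, 0, 0, 0, 9, 0.55, 0, 0, 0, 0, 0, 9, 0.55]'

```text
time: 21.6
position: [429.9, -294.8, 237.9]
tcp_rot: [3.142, 0.0, 0.018]
contact_force: [0.5, -0.6, -0.3]
gripper_width: 38.5
grasp_force: 0.0
```

```bash
python3 p.py 504,-264,80,1; python3 - <<'E'
from v import *
c,P=vials("wrist"); save("w4",c["frame"])
F=c["frame"].astype(int)
m=(P[...,2]>47)&(P[...,2]<60)&(P[...,0]<660)&(P[...,0]>450)&(P[...,1]<-220)&(P[...,1]>-370)&(F.min(-1)>120)
n,l,st,ce=cv2.connectedComponentsWithStats(m.astype(np.uint8))
for i in range(1,n):
    if st[i,4]>30: print("cap",P[l==i].mean(0).round(1),st[i,4],ce[i].round())
t=P[(abs(P[...,2]-22)<4)&(P[...,0]>450)&(P[...,0]<670)&(abs(P[...,1]+294)<80)&(F.min(-1)>110)]
print(cv2.minAreaRect(t[:,:2].astype(np.float32)))
E
```

```text
t 21.6 [ 429.9 -294.8  237.9] [180.   0.   1.] w 38.5 f [ 0.5 -0.6 -0.3] 0.0 [-0.08  0.45  0.78  1.89 -0.39  0.96 -0.67]
[ 0.0746 -0.0295  0.1579] [0. 0. 0.]
wrist 0.86 [108. 299.] [ 503.2 -268.3   47.6] [ 513. -258.   55.] cap [ 503.1 -267.3   53.3] 134
wrist 0.65 [ 64. 345.] [ 557.4 -321.2   43.5] [ 570. -312.   56.] cap [ 559.4 -322.1   53.2] 168
wrist 0.64 [114. 343.] [ 503.9 -321.8   45.8] [ 514. -312.   56.] cap [ 504.  -322.9   53.3] 134
cap [ 559.6 -322.2   53.3] 164 [348.  58.]
cap [ 503.1 -267.3   53.4] 132 [296. 112.]
cap [ 504.  -323.    53.4] 133 [346. 112.]
((549.1133422851562, -294.53985595703125), (149.39105224609375, 114.18003845214844), 0.9497572183609009)
```

View pics/w4.png

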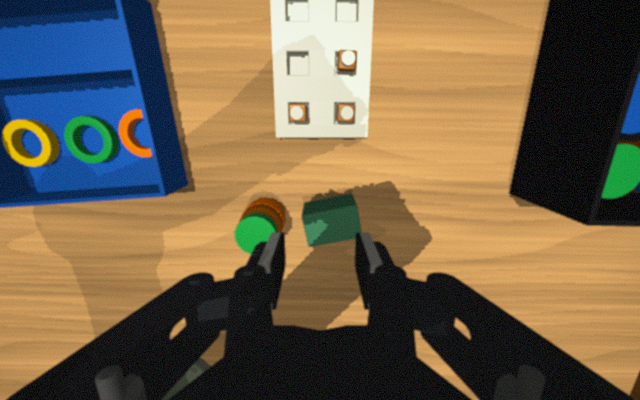

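Call:
send_rows --moves '[0.037, -0.014, 0.02, 0, 0, 0, 0.55, 0.0735, -0.0275, 0.05, 0, 0, 0, 0.55, 0.0735, -0.0275, 0.09, 0, 0, 0, 0.55, 0.0735, -0.0275, 0.13, 0, 0, 0, 0.55, 0.0735, -0.0275, 0.16, 0, 0, 0, 0.55, 0.0735, -0.0275, 0.185, 0, 0, 0, 0.55, 0.0735, -0.0275, 0.205, 0, 0, 0, 0.55, 0.0735, -0.0275, 0.214, 0, 0, 0, 0.55, 0.0735, -0.0275, 0.214, 0, 0, 0, 0.55, 0.0735, -0.0275, 0.214, 0, 0, 0, 0.55]'

```text
time: 22.7
position: [503.3, -266.4, 24.7]
tcp_rot: [3.141, -0.001, 0.017]
contact_force: [0.7, -0.1, 0.4]
gripper_width: 38.2
grasp_force: 0.0
```

Call:
send_rows --moves '[0, 0, 0, 0, 0, 0, 0.7, 0, 0, 0, 0, 0, 0, 1, 0, 0, 0, 0, 0, 0, 1, 0, 0, 0, 0, 0, 0, 1, 0, 0, 0, 0, 0, 0, 1, 0, 0, -0.01, 0, 0, 0, 1, 0, 0, -0.025, 0, 0, 0, 1, 0, 0, -0.05, 0, 0, 0, 1, 0, 0, -0.08, 0, 0, 0, 1, 0, 0, -0.1, 0, 0, 0, 1]' --grip_force 30

```text
time: 23.7
position: [503.3, -266.4, 127.0]
tcp_rot: [3.141, -0.002, 0.017]
contact_force: [-0.2, -0.4, -0.0]
gripper_width: 19.3
grasp_force: 30.3
```

```bash
python3 p.py 581.5,-55,120,5 581.5,-55,22,5
```

```text
t 23.7 [ 503.3 -266.4  127. ] [ 1.8e+02 -1.0e-01  1.0e+00] w 19.3 f [-0.2 -0.4 -0. ] 30.3 [-0.06  0.67  0.65  1.87 -0.55  0.79 -0.67]
[ 0.0818 -0.2101  0.007 ] [ 0.05 -0.11 -4.02]
[ 0.0816 -0.2101  0.105 ] [ 0.05 -0.11 -4.02]
```

Call:
send_rows --moves '[0.016, -0.042, 0, 0, 0, -1, 1, 0.032, -0.084, 0, 0, 0, -2, 1, 0.048, -0.126, 0, 0, 0, -3, 1, 0.065, -0.168, 0, 0, 0, -4, 1, 0.0816, -0.21, 0.01, 0, 0, -4, 1, 0.0816, -0.21, 0.04, 0, 0, -4, 1, 0.0816, -0.21, 0.065, 0, 0, -4, 1, 0.0816, -0.21, 0.085, 0, 0, -4, 1, 0.0816, -0.21, 0.099, 0, 0, -4, 1, 0.0816, -0.21, 0.101, 0, 0, -4, 1]' --grip_force 30

```text
time: 24.7
position: [580.8, -54.6, 23.2]
tcp_rot: [-3.141, 0.0, 0.087]
contact_force: [-5.0, 3.0, 20.9]
gripper_width: 19.0
grasp_force: 33.7
```

```bash
python3 p.py 581.5,-55,24,5
```

```text
t 24.7 [580.8 -54.6  23.2] [-180.    0.    5.] w 19.0 f [-5.   3.  20.9] 33.7 [-0.36  0.83  0.52  1.86 -0.68  0.63 -0.9 ]
[ 0.0006  0.0005 -0.0008] [-0.03  0.02 -0.01]
```

Call:
send_rows --moves '[0, 0, -0.0015, 0, 0, 0, 1, 0, 0, -0.0015, 0, 0, 0, 0.75, 0, 0, -0.0015, 0, 0, 0, 0.55, 0, 0, -0.0015, 0, 0, 0, 0.55, 0, 0, -0.0015, 0, 0, 0, 0.55, 0, 0, -0.02, 0, 0, 0, 0.55, 0, 0, -0.05, 0, 0, 0, 0.55, 0, 0, -0.09, 0, 0, 0, 0.55, 0, 0, -0.13, 0, 0, 0, 0.55, 0, 0, -0.17, 0, 0, 0, 0.55]'

```text
time: 25.7
position: [580.6, -54.8, 194.5]
tcp_rot: [3.141, 0.0, 0.087]
contact_force: [1.0, 0.4, 0.5]
gripper_width: 38.3
grasp_force: 0.0
```

```bash
python3 p.py 504,-323,150,1 504,-323,24,1; python3 - <<'E'
from v import *
vials("scene");vials("top")
E
```

```text
t 25.7 [580.6 -54.8 194.5] [180.   0.   5.] w 38.3 f [1.  0.4 0.5] 0.0 [-0.49  0.61  0.73  1.78 -0.49  0.95 -1.04]
[-0.0995  0.2606  0.0446] [0.01 0.02 3.98]
[-0.0995  0.2606  0.1706] [0.01 0.02 3.98]
scene 0.52 [183. 220.] [ 560.6 -317.4   36.1] [ 570. -305.   56.] cap [ 560.  -318.5   51.5] 21
scene 0.3 [231. 291.] [632.6  24.2  94.6] [658. 127. 130.] cap [619.9  26.6  58.7] 32
top 0.58 [196. 430.] [ 557.8 -320.1   39.4] [ 571. -311.   59.] cap [ 559.5 -322.4   53. ] 19
```

Call:
send_rows --moves '[-0.02, 0.026, -0.02, 0, 0, 0.4, 0.55, -0.04, 0.052, -0.04, 0, 0, 0.8, 0.55, -0.06, 0.078, -0.043, 0, 0, 1.2, 0.55, -0.08, 0.104, -0.043, 0, 0, 1.6, 0.55, -0.1, 0.13, -0.043, 0, 0, 2, 0.55, -0.12, 0.156, -0.043, 0, 0, 2.4, 0.55, -0.138, 0.182, -0.043, 0, 0, 2.8, 0.55, -0.154, 0.207, -0.043, 0, 0, 3.2, 0.55, -0.17, 0.227, -0.043, 0, 0, 3.6, 0.55, -0.17, 0.227, -0.043, 0, 0, 4, 0.55]'

```text
time: 26.9
position: [428.8, -298.2, 235.3]
tcp_rot: [3.141, 0.002, 0.012]
contact_force: [-0.1, 0.1, -0.0]
gripper_width: 38.4
grasp_force: 0.0
```

```bash
cat > w.py <<'E'
from v import *
import sys
s=arm.read_state(); c,P=vials("wrist"); save(sys.argv[1],c["frame"])
F=c["frame"].astype(int)
m=(P[...,2]>45)&(P[...,2]<60)&(P[...,0]<680)&(P[...,0]>400)&(P[...,1]<-180)&(P[...,1]>-420)&(F.min(-1)>110)
n,l,st,ce=cv2.connectedComponentsWithStats(m.astype(np.uint8))
for i in range(1,n):
    if st[i,4]>30: print("cap",P[l==i].mean(0).round(1),st[i,4],ce[i].round())
m=(F[...,0]>F[...,2]+60)&(P[...,2]>8)&(P[...,2]<60)&(c["z_map"]>0)&(P[...,0]<700)&(P[...,0]>420)&(P[...,1]<-140)
n,l,st,ce=cv2.connectedComponentsWithStats(m.astype(np.uint8))
for i in range(1,n):
    if st[i,4]>20: print("brown",P[l==i].mean(0).round(1),st[i,4],ce[i].round())
E
python3 w.py w5; python3 p.py 504,-323,24,1
```

```text
wrist 0.96 [ 32. 101.] [578.8 -59.8  37.3] [600. -16.  60.] cap [580.5 -56.8  51.6] 235
wrist 0.86 [ 61. 342.] [ 558.2 -321.6   42.4] [ 575. -312.   56.] cap [ 559.4 -322.2   53.2] 171
wrist 0.81 [112. 346.] [ 503.4 -322.    47.8] [ 513. -313.   56.] cap [ 503.9 -323.1   53.5] 138
cap [ 559.7 -322.2   53.4] 163 [344.  55.]
cap [ 503.9 -323.1   53.4] 141 [343. 111.]
brown [ 556.2 -319.8   43.3] 145 [341.  61.]
brown [ 504.3 -322.    43.6] 165 [341. 111.]
t 27.0 [ 430.8 -295.6  235.1] [-1.8e+02  1.0e-01  9.0e-01] w 38.3 f [-0.1  0.6  0.2] 0.0 [-0.1   0.47  0.81  1.89 -0.41  0.96 -0.65]
[0.073  0.0287 0.211 ] [-0.03  0.07 -0.07]
```

View pics/w5.png

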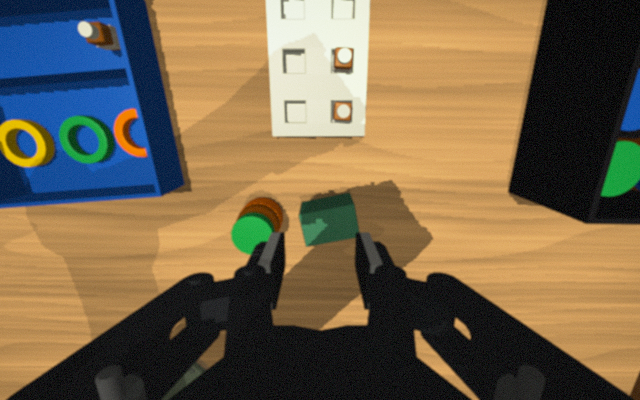

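The first vial stands in the far compartment (px (95,33)); the other two are still in their pockets at (343,111) and (344,57).

Call:
send_rows --moves '[0.037, 0.014, 0.02, 0, 0, 0, 0.55, 0.073, 0.0285, 0.05, 0, 0, 0, 0.55, 0.073, 0.0285, 0.09, 0, 0, 0, 0.55, 0.073, 0.0285, 0.13, 0, 0, 0, 0.55, 0.073, 0.0285, 0.16, 0, 0, 0, 0.55, 0.073, 0.0285, 0.185, 0, 0, 0, 0.55, 0.073, 0.0285, 0.203, 0, 0, 0, 0.55, 0.073, 0.0285, 0.2105, 0, 0, 0, 0.55, 0.073, 0.0285, 0.2105, 0, 0, 0, 0.55, 0.073, 0.0285, 0.2105, 0, 0, 0, 0.55]'

```text
time: 28.0
position: [505.2, -322.7, 25.9]
tcp_rot: [3.141, -0.0, 0.018]
contact_force: [-0.0, 0.5, -0.2]
gripper_width: 38.3
grasp_force: 0.0
```

Call:
send_rows --moves '[0, 0, 0, 0, 0, 0, 0.7, 0, 0, 0, 0, 0, 0, 1, 0, 0, 0, 0, 0, 0, 1, 0, 0, 0, 0, 0, 0, 1, 0, 0, 0, 0, 0, 0, 1, 0, 0, -0.01, 0, 0, 0, 1, 0, 0, -0.025, 0, 0, 0, 1, 0, 0, -0.05, 0, 0, 0, 1, 0, 0, -0.08, 0, 0, 0, 1, 0, 0, -0.1, 0, 0, 0, 1]' --grip_force 30

```text
time: 29.0
position: [505.1, -323.3, 128.6]
tcp_rot: [3.141, -0.002, 0.017]
contact_force: [-0.6, 0.5, -0.4]
gripper_width: 19.6
grasp_force: 29.8
```

```bash
python3 p.py 576,5,120,5 576,5,26,5
```

```text
t 29.0 [ 505.1 -323.3  128.6] [ 1.799e+02 -1.000e-01  1.000e+00] w 19.6 f [-0.6  0.5 -0.4] 29.8 [ 0.03  0.72  0.67  1.78 -0.57  0.84 -0.58]
[ 0.0765 -0.3271  0.0084] [ 0.07 -0.11 -4.03]
[ 0.0763 -0.3272  0.1024] [ 0.07 -0.11 -4.03]
```

Call:
send_rows --moves '[0.011, -0.047, 0, 0, 0, -1, 1, 0.022, -0.094, 0, 0, 0, -2, 1, 0.033, -0.141, 0, 0, 0, -3, 1, 0.044, -0.188, 0, 0, 0, -4, 1, 0.055, -0.235, 0, 0, 0, -4, 1, 0.066, -0.282, 0, 0, 0, -4, 1, 0.076, -0.327, 0, 0, 0, -4, 1, 0.0765, -0.327, 0.02, 0, 0, -4, 1, 0.0765, -0.327, 0.04, 0, 0, -4, 1, 0.0765, -0.327, 0.06, 0, 0, -4, 1]' --grip_force 30

```text
time: 30.0
position: [576.0, 6.1, 66.1]
tcp_rot: [-3.141, -0.001, 0.088]
contact_force: [0.7, 1.0, 0.3]
gripper_width: 19.1
grasp_force: 29.8
```

```bash
python3 p.py 576,5,26.5,5
```

```text
t 30.0 [576.    6.1  66.1] [-1.8e+02 -1.0e-01  5.1e+00] w 19.1 f [0.7 1.  0.3] 29.8 [-0.52  0.77  0.61  1.88 -0.67  0.71 -1.  ]
[-0.0001  0.0011  0.0396] [-0.01 -0.08  0.05]
```

Call:
send_rows --moves '[0, 0, 0.015, 0, 0, 0, 1, 0, 0, 0.028, 0, 0, 0, 1, 0, 0, 0.036, 0, 0, 0, 1, 0, 0, 0.0395, 0, 0, 0, 1, 0, 0, 0.0395, 0, 0, 0, 1, 0, 0, 0.0395, 0, 0, 0, 1, 0, 0, 0.0395, 0, 0, 0, 0.8, 0, 0, 0.0395, 0, 0, 0, 0.55, 0, 0, 0.0395, 0, 0, 0, 0.55, 0, 0, 0.0395, 0, 0, 0, 0.55]' --grip_force 30

```text
time: 31.0
position: [575.6, 5.5, 26.0]
tcp_rot: [-3.142, -0.0, 0.087]
contact_force: [0.0, 0.3, 0.4]
gripper_width: 38.5
grasp_force: 0.0
```

Call:
send_rows --moves '[0, 0, -0.02, 0, 0, 0, 0.55, 0, 0, -0.05, 0, 0, 0, 0.55, 0, 0, -0.09, 0, 0, 0, 0.55, 0, 0, -0.13, 0, 0, 0, 0.55, -0.01, 0.04, -0.17, 0, 0, 0, 0.55, -0.02, 0.08, -0.2, 0, 0, 0.5, 0.55, -0.035, 0.12, -0.21, 0, 0, 1, 0.55, -0.05, 0.16, -0.21, 0, 0, 2, 0.55, -0.07, 0.2, -0.21, 0, 0, 3, 0.55, -0.09, 0.24, -0.21, 0, 0, 4, 0.55]'

```text
time: 32.0
position: [506.0, -242.9, 236.1]
tcp_rot: [-3.141, -0.001, 0.017]
contact_force: [1.1, 0.1, -0.5]
gripper_width: 38.6
grasp_force: 0.0
```

```bash
python3 w.py w6; python3 p.py 559.6,-322,150,1 559.6,-322,25,1
```

```text
wrist 0.91 [106. 165.] [580.8 -59.9  35.5] [593. -23.  60.] cap [581.1 -56.4  52. ] 170
wrist 0.84 [116. 114.] [574.5   0.6  34.7] [586.  50.  54.] cap [574.8   4.   51.6] 183
wrist 0.68 [132. 386.] [ 560.  -318.6   41.7] [ 570. -309.   55.] cap [ 560.  -321.6   53.2] 145
cap [ 559.9 -322.5   53.7] 123 [391. 132.]
brown [ 698.6 -559.8   22.9] 61 [610.   5.]
brown [ 563.6 -238.1   21.6] 270 [316. 125.]
brown [ 643.9 -260.1   21.6] 32 [336.  55.]
brown [ 560.2 -320.6   43.5] 134 [387. 131.]
t 32.1 [ 503.8 -247.2  236.7] [179.9  -0.    0.5] w 38.4 f [0.4 1.3 0.6] 0.0 [-0.21  0.54  0.82  1.8  -0.46  1.01 -0.77]
[0.0551 0.0751 0.0868] [ 0.12 -0.02 -0.48]
[0.0551 0.0748 0.2118] [ 0.12 -0.02 -0.48]
```

Call:
send_rows --moves '[0.028, 0.037, 0, 0, 0, -0.4, 0.55, 0.0555, 0.075, 0.03, 0, 0, -0.4, 0.55, 0.0555, 0.075, 0.07, 0, 0, -0.4, 0.55, 0.0555, 0.075, 0.11, 0, 0, -0.4, 0.55, 0.0555, 0.075, 0.15, 0, 0, -0.4, 0.55, 0.0555, 0.075, 0.18, 0, 0, -0.4, 0.55, 0.0555, 0.075, 0.2, 0, 0, -0.4, 0.55, 0.0555, 0.075, 0.211, 0, 0, -0.4, 0.55, 0.0555, 0.075, 0.211, 0, 0, -0.4, 0.55, 0.0555, 0.075, 0.211, 0, 0, -0.4, 0.55]'

```text
time: 33.1
position: [564.0, -315.8, 25.8]
tcp_rot: [3.141, -0.001, 0.024]
contact_force: [0.5, 0.2, 0.5]
gripper_width: 38.5
grasp_force: 0.0
```

Call:
send_rows --moves '[0, 0, 0, 0, 0, 0, 0.7, 0, 0, 0, 0, 0, 0, 1, 0, 0, 0, 0, 0, 0, 1, 0, 0, 0, 0, 0, 0, 1, 0, 0, 0, 0, 0, 0, 1, 0, 0, -0.01, 0, 0, 0, 1, 0, 0, -0.025, 0, 0, 0, 1, 0, 0, -0.05, 0, 0, 0, 1, 0, 0, -0.08, 0, 0, 0, 1, 0, 0, -0.1, 0, 0, 0, 1]' --grip_force 30

```text
time: 34.1
position: [564.2, -315.9, 127.9]
tcp_rot: [3.141, -0.002, 0.024]
contact_force: [0.7, 0.2, -0.3]
gripper_width: 19.3
grasp_force: 32.1
```

```bash
python3 p.py 570.5,66,120,5
```

```text
t 34.1 [ 564.2 -315.9  127.9] [ 1.799e+02 -1.000e-01  1.400e+00] w 19.3 f [ 0.7  0.2 -0.3] 32.1 [-0.    0.79  0.69  1.65 -0.6   0.92 -0.63]
[ 0.0156 -0.3816  0.0075] [ 0.06 -0.13 -3.61]
```

Call:
send_rows --moves '[0.002, -0.045, 0, 0, 0, -1, 1, 0.004, -0.09, 0, 0, 0, -2, 1, 0.006, -0.135, 0, 0, 0, -3, 1, 0.008, -0.18, 0, 0, 0, -3.6, 1, 0.01, -0.225, 0, 0, 0, -3.6, 1, 0.012, -0.27, 0, 0, 0, -3.6, 1, 0.014, -0.315, 0, 0, 0, -3.6, 1, 0.0155, -0.36, 0, 0, 0, -3.6, 1, 0.0155, -0.3815, 0, 0, 0, -3.6, 1, 0.0155, -0.3815, 0.02, 0, 0, -3.6, 1]' --grip_force 30

```text
time: 35.1
position: [571.1, 70.9, 106.9]
tcp_rot: [-3.139, -0.004, 0.093]
contact_force: [0.7, 0.4, -0.5]
gripper_width: 19.0
grasp_force: 32.1
```

```bash
python3 p.py 570.5,66,26.5,5
```

```text
t 35.1 [571.1  70.9 106.9] [-179.9   -0.2    5.3] w 19.0 f [ 0.7  0.4 -0.5] 32.1 [-0.69  0.73  0.7   1.86 -0.65  0.79 -1.12]
[-0.0014  0.005   0.0804] [-0.14 -0.23  0.31]
```

Call:
send_rows --moves '[0, 0, 0.02, 0, 0, 0, 1, 0, 0, 0.045, 0, 0, 0, 1, 0, 0, 0.065, 0, 0, 0, 1, 0, 0, 0.077, 0, 0, 0, 1, 0, 0, 0.081, 0, 0, 0, 1, 0, 0, 0.081, 0, 0, 0, 1, 0, 0, 0.081, 0, 0, 0, 0.8, 0, 0, 0.081, 0, 0, 0, 0.55, 0, 0, 0.081, 0, 0, 0, 0.55, 0, 0, 0.081, 0, 0, 0, 0.55]' --grip_force 30

```text
time: 36.1
position: [569.8, 66.4, 24.0]
tcp_rot: [-3.141, -0.0, 0.087]
contact_force: [-0.4, -0.6, -0.7]
gripper_width: 38.6
grasp_force: 0.0
```

Call:
send_rows --moves '[0, 0, -0.02, 0, 0, 0, 0.55, 0, 0, -0.05, 0, 0, 0, 0.55, 0, 0, -0.09, 0, 0, 0, 0.55, -0.01, 0, -0.13, 0, 0, 0, 0.55, -0.03, 0, -0.17, 0, 0, 0, 0.55, -0.06, 0.01, -0.2, 0, 0, 0, 0.7, -0.09, 0.03, -0.22, 0, 0, 0, 0.9, -0.12, 0.05, -0.22, 0, 0, 0, 1, -0.12, 0.06, -0.22, 0, 0, 0, 1, -0.12, 0.06, -0.22, 0, 0, 0, 1]'

```text
time: 37.1
position: [455.5, -4.5, 244.3]
tcp_rot: [-3.141, -0.001, 0.086]
contact_force: [0.6, 0.1, -0.2]
gripper_width: 0.3
grasp_force: 0.0
```

```bash
python3 p.py; python3 - <<'E'
from v import *
c,P=vials("wrist"); save("w7",c["frame"])
F=c["frame"].astype(int);r,g,b=F[...,0],F[...,1],F[...,2]
f=P[(r>b+60)&(r>g+80)&(P[...,2]>62)&(P[...,2]<145)&(P[...,0]>560)&(P[...,0]<720)&(abs(P[...,1])<150)]
print("flap",np.percentile(f,[1,50,99],axis=0).round(1))
e=f[f[:,2]>np.percentile(f[:,2],97)]; print(e.mean(0), np.polyfit(e[:,1],e[:,0],1))
E
```

```text
t 37.1 [455.5  -4.5 244.3] [-1.799e+02 -1.000e-01  4.900e+00] w 0.3 f [ 0.6  0.1 -0.2] 0.0 [-0.87  0.36  0.97  2.04 -0.38  0.92 -1.18]
wrist 0.95 [ 67. 374.] [578.9 -52.8  40.8] [596. -44.  54.] cap [580.5 -54.6  52.2] 156
wrist 0.8 [ 78. 271.] [563.6  62.8  41.3] [576.  75.  55.] cap [564.8  65.2  52.4] 150
wrist 0.78 [ 74. 322.] [572.2   5.4  43.2] [584.  17.  55.] cap [574.2   5.5  52.3] 150
flap [[608.8 -84.4  62.3]
 [621.9  18.2  75.5]
 [634.7 119.7  87.3]]
[625.92546923  29.91119002  87.17222472] [-8.61015111e-02  6.28500868e+02]
```

View pics/w7.png

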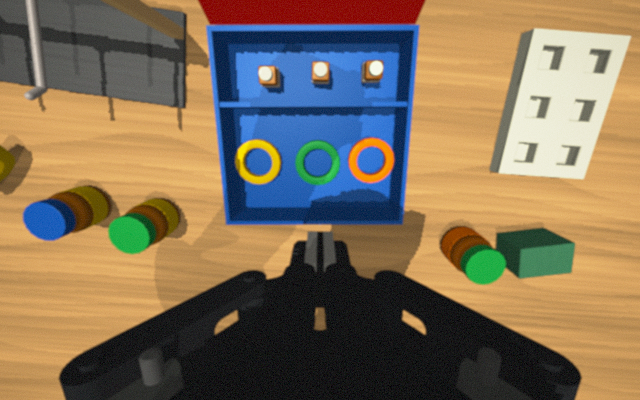

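All three bottles stand in the far compartment (px (268,76),(320,72),(373,70)), rings in the near one, tray empty. Now the flap: go over and behind it with shut fingers.

Call:
send_rows --moves '[0.034, -0.003, 0, 0, 0, 0, 1, 0.068, -0.006, 0, 0, 0, 0, 1, 0.102, -0.008, 0, 0, 0, 0, 1, 0.136, -0.008, 0, 0, 0, 0, 1, 0.17, -0.008, 0, 0, 0, 0, 1, 0.204, -0.008, 0, 0, 0, 0, 1, 0.238, -0.008, 0, 0, 0, 0, 1, 0.238, -0.008, 0, 0, 0, 0, 1, 0.238, -0.008, 0, 0, 0, 0, 1, 0.238, -0.008, 0.02, 0, 0, 0, 1]'

```text
time: 38.2
position: [692.4, 24.7, 225.2]
tcp_rot: [3.141, -0.002, 0.087]
contact_force: [0.3, -0.4, 0.6]
gripper_width: 0.3
grasp_force: 0.0
```

```bash
python3 p.py 690.8,24.5,100,5; python3 - <<'E'
from h import *
c=arm.camera("scene");P=cloud(c);q=P[(P[...,0]>670)&(P[...,0]<760)&(abs(P[...,1]-25)<70)&(P[...,2]>10)]; print(len(q), np.percentile(q,[2,98],axis=0).round() if len(q) else 0)
E
```

```text
t 38.2 [692.4  24.7 225.2] [ 1.8e+02 -1.0e-01  5.0e+00] w 0.3 f [ 0.3 -0.4  0.6] 0.0 [-0.56  0.77  0.79  1.44 -0.57  1.17 -1.17]
[-1.900e-03  1.000e-04  1.251e-01] [ 0.02 -0.13  0.  ]
11042 [[674. -25. 274.]
 [754.  92. 611.]]
```

Call:
send_rows --moves '[0, 0, 0.03, 0, 0, 0, 1, 0, 0, 0.06, 0, 0, 0, 1, 0, 0, 0.09, 0, 0, 0, 1, 0, 0, 0.115, 0, 0, 0, 1, 0, 0, 0.125, 0, 0, 0, 1, 0, 0, 0.125, 0, 0, 0, 1, -0.01, 0, 0.125, 0, 0, 0, 1, -0.022, 0, 0.125, 0, 0, 0, 1, -0.034, 0, 0.125, 0, 0, 0, 1, -0.046, 0, 0.125, 0, 0, 0, 1]'

```text
time: 39.25
position: [646.5, 20.8, 100.9]
tcp_rot: [-3.141, -0.003, 0.087]
contact_force: [0.8, 0.8, 0.9]
gripper_width: -0.2
grasp_force: 0.7
```

Call:
send_rows --moves '[-0.008, 0, 0, 0, 0, 0, 1, -0.016, 0, 0, 0, 0, 0, 1, -0.024, 0, 0, 0, 0, 0, 1, -0.032, 0, 0, 0, 0, 0, 1, -0.04, 0, 0, 0, 0, 0, 1, -0.048, 0, 0, 0, 0, 0, 1, -0.056, 0, 0, 0, 0, 0, 1, -0.06, 0, 0, 0, 0, 0, 1, -0.06, 0, 0, 0, 0, 0, 1, -0.06, 0, 0, 0, 0, 0, 1]'

```text
time: 40.25
position: [586.4, 15.6, 98.9]
tcp_rot: [-3.142, 0.0, 0.087]
contact_force: [0.6, 0.1, -0.8]
gripper_width: -0.2
grasp_force: 0.0
```

```bash
cat > fl.py <<'E'
from h import *
c=arm.camera("scene");P=cloud(c);F=c["frame"].astype(int);r,g,b=F[...,0],F[...,1],F[...,2]
f=P[(r>b+60)&(r>g+60)&(P[...,0]>520)&(P[...,0]<690)&(abs(P[...,1]-20)<140)&(P[...,2]>45)&(P[...,2]<150)]
print("flap",len(f),np.percentile(f,[2,50,98],axis=0).round(1).tolist())
d=(f[:,:2]-[505.5,8.3])@np.array([np.cos(np.radians(5)),np.sin(np.radians(5))])
print("slope",np.polyfit(d-110,f[:,2],1))
E
python3 fl.py; python3 p.py
```

```text
flap 1775 [[556.9, -85.0, 62.0], [592.9, 36.2, 82.7], [620.5, 119.6, 109.9]]
slope [-0.85477751 64.34084324]
t 40.3 [586.5  15.6  98.9] [180.  -0.   5.] w -0.0 f [-0.6 -0.1 -0.7] 0.0 [-0.59  0.76  0.7   1.83 -0.67  0.8  -1.02]
```

Call:
send_rows --moves '[-0.008, 0, 0.006, 0, 0, 0, 1, -0.016, 0, 0.013, 0, 0, 0, 1, -0.02, 0, 0.019, 0, 0, 0, 1, -0.021, 0, 0.024, 0, 0, 0, 1, -0.021, 0, 0.028, 0, 0, 0, 1, -0.021, 0, 0.031, 0, 0, 0, 1, -0.021, 0, 0.033, 0, 0, 0, 1, -0.021, 0, 0.034, 0, 0, 0, 1, -0.021, 0, 0.034, 0, 0, 0, 1, -0.021, 0, 0.034, 0, 0, 0, 1]'

```text
time: 41.3
position: [565.5, 13.6, 65.1]
tcp_rot: [-3.142, -0.0, 0.087]
contact_force: [-2.6, 0.1, 4.2]
gripper_width: -0.0
grasp_force: 2.4
```

```bash
python3 fl.py
```

```text
flap 1365 [[538.7, -85.0, 60.5], [585.6, 30.9, 64.3], [618.0, 118.7, 66.7]]
slope [-9.13761414e-03  6.39107092e+01]
```

Call:
send_rows --moves '[0, 0, 0.001, 0, 0, 0, 1, 0, 0, 0.002, 0, 0, 0, 1, 0, 0, 0.002, 0, 0, 0, 1, 0, 0, -0.005, 0, 0, 0, 1, 0, 0, -0.03, 0, 0, 0, 1, 0, 0, -0.06, 0, 0, 0, 1, 0, 0, -0.1, 0, 0, 0, 1, 0, 0, -0.14, 0, 0, 0, 1, -0.04, 0.03, -0.17, 0, 0, 0, 1, -0.08, 0.06, -0.17, 0, 0, 0, 1]'

```text
time: 42.35
position: [497.2, -48.6, 236.5]
tcp_rot: [3.141, -0.004, 0.089]
contact_force: [1.1, -1.6, -0.0]
gripper_width: 0.0
grasp_force: 0.0
```

Call:
send_rows --moves '[0, 0.04, 0, 0, 0, 0, 1, 0, 0.08, 0, 0, 0, 0, 1, 0, 0.12, 0, 0, 0, 0, 1, 0, 0.16, 0, 0, 0, 0, 1, 0, 0.2, 0, 0, 0, 0, 1, 0, 0.2, 0, 0, 0, 0, 1, 0, 0.2, 0, 0, 0, 0, 1, 0, 0.2, 0, 0, 0, 0, 1, 0, 0.2, 0, 0, 0, 0, 1, 0, 0.2, 0, 0, 0, 0, 1]'

```text
time: 43.35
position: [514.1, -246.5, 234.4]
tcp_rot: [-3.141, -0.0, 0.089]
contact_force: [-0.1, -0.3, 0.3]
gripper_width: -0.0
grasp_force: 0.0
```

```bash
python3 fl.py; python3 - <<'E'
from h import *
c=arm.camera("scene"); save("s9",cv2.resize(c["frame"][140:390,180:540],None,fx=2.2,fy=2.2))
E
```

```text
flap 1645 [[538.7, -84.8, 61.2], [579.3, 23.3, 64.3], [617.5, 118.9, 66.9]]
slope [-4.98083925e-03  6.40842223e+01]
```

View pics/s9.png

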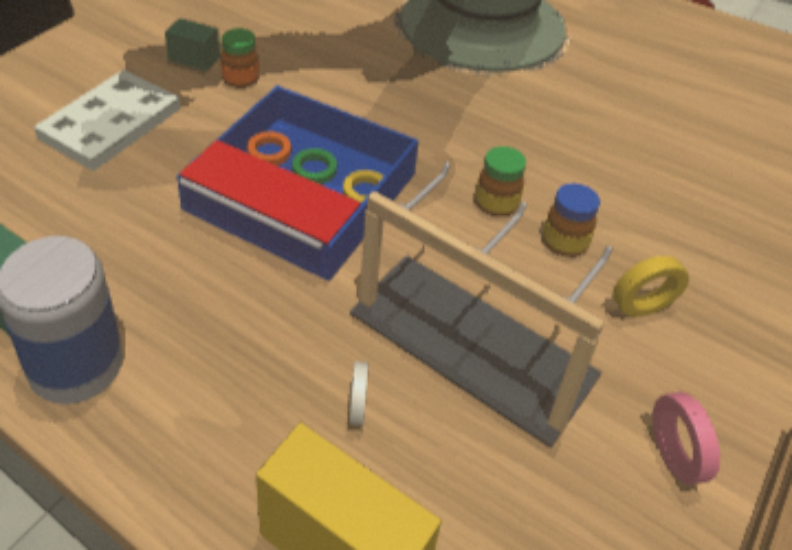

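The flap is shut flat (crop px ~(270,190)), the hooks and tray are empty, the three rings lie in the near compartment, and the other stock is undisturbed.

```bash
python3 -c "
from bench import arm
print(arm.close_job())"
```

```text
the job is handed in; nothing more can be done
None
```

The job is handed in: the orange, yellow and green rings are in the caddy's near compartment, all three dropper bottles are in the far one, the red flap is shut flat over them, and the other stock was left standing (about 43 s of the 210 s used).

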